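# Take a cleaned cap out of the dust hood through its port

### The job

Slide the clear shutter on the dust hood's sloping window to the left, fully open, then reach in through the round port, lift the red cap off its pedestal and bring it out. Stand it upright, nozzle up, on the floor of the steel tray on the right, and let go. Leave the shutter open, and do not disturb the two caps already in the tray or the packs and timer lying about.

Things in the scene. Friction and masses are not known exactly. Their poses are not given: they have to be found in the camera images.
- dust_hood: Fixed white hood. Origin on the bench under the pedestal; x to its back, y left, z up. Spans x -89 (front, 76 mm high) to +102, y -88 to +229 mm. Clear window slopes up at 30 deg from level; a fan housing overhangs it from x = 26 mm back, z 172 to 269 mm, so come in tilted, along the port's axis. Over the origin a pedestal: top level, 30 mm across, at z = 80 mm, stem 18 mm; the red cap is on it.
- port (a point): Centre of the 120 mm round port in the window's outer face (5 mm thick), at (-11, 0, 121) mm in the hood's frame. z is the port's axis, pointing out, up and to the robot, 30 deg from vertical; x up the slope, y left. The axis meets the pedestal's axis 22 mm above the pedestal's top, 22 mm inside the face. 11 mm high rails run along y at x = -78 and +78 mm; thin blue ring round the port.
- port_shutter (a joint): Slide (m) of the clear shutter plate (146 x 142 mm, blue border, top face 9 mm off the window's face) that covers the port outside: 0 = covered, grows as it slides along the port's y (left), 0.140 = at its stop, fully open. Friction holds it where it is left; about 1.5 N moves it.
- knob_top (a point): Middle of the top of the shutter's black knob, an upright pin on the shutter, 18 mm across (26 mm at its foot) and 36 mm long, along the port's z; pinch it or push it sideways. Axes as the port's. With the shutter shut it is 44 mm to the left of the port's centre, 44 mm out from the window's face.
- red_cap: The red screw cap on the pedestal: knurled body 36 mm across and 17 mm high, above it a nozzle 16 mm across to 34 mm height. Origin in the middle of its underside, z up through the nozzle. 15 to 30 g, round, so its turn about z does not matter.
- steel_tray: Fixed steel tray, 130 x 230 mm, rim 18 to 20 mm high, floor 2 mm above the bench. Origin under its middle; its x goes across (inside from -61 to +61 mm), y lies along its length (inside -111 to +111 mm) and points towards the robot, away from the caps that stand in it.
- tray_cap_a: Another red cap of the same size, standing in the far half of the steel tray. Origin in the middle of its underside.
- tray_cap_b: White cap of the same size, standing in the far half of the steel tray. Origin in the middle of its underside.
- canister_pack: Bagged white canister with a red end, 64 x 178 x 54 mm, lying at the right edge of the bench. Origin under its middle.
- tube_pack: Bagged white tube with a red end, 52 x 253 x 45 mm, lying left of the hood. Origin under its middle.
- timer: Small white bench timer, 62 x 62 x 22 mm, near the left front. Origin under its middle.

How it is judged (in metres and radians):
On the way, in this order (a step that is already met when the one before it is completed fails the run):
1. the shutter is slid open, clear of the port (value of joint port_shutter above 0.12 m), for 0.1 s.
2. the red cap is lifted out through the port (z of red_cap in the frame of port above 0.03 m), for 0.1 s.
At the end, for the whole second after the job is handed in: The red cap stands upright (within 6 degrees, nozzle up) and still on the floor of the steel tray, inside its rim, and the shutter is still open by at least 120 of its 140 mm (value of joint port_shutter above 0.12 m and x of red_cap in the frame of steel_tray between -0.055 and 0.055 m and y of red_cap in the frame of steel_tray between -0.105 and 0.105 m and z of red_cap in the frame of steel_tray below 0.007 m and angle between red_cap's own z axis and vertical below 0.1 rad and linear speed of red_cap below 0.02 m/s); the robot touches nothing.
It fails at once if a cap already in the tray is shifted by more than 20 mm or tipped over (distance of any of tray_cap_a, tray_cap_b from where it was at the start of the episode above 0.02 m or angle between any of tray_cap_a, tray_cap_b's own z axis and vertical above 0.4 rad).
It fails at once if a pack or the timer is shifted by more than 30 mm (distance of any of canister_pack, tube_pack, timer from where it was at the start of the episode above 0.03 m).
It also fails if it takes over 51 s, if anything falls off the work surface, if the arm or the gripper's body presses on something with over 40 N, if the wrist force passes 120 N, or if a joint passes its speed limit or range.

### The arm

A 7-joint arm with a two-finger parallel gripper is mounted at the origin on a cart in front of the work surface, level with it; the furniture and walls round the work are solid. World frame = base frame: x ahead of the robot, y to its left, z up, the work surface at z = 0. Lengths are in mm, angles in rad, forces in N, time in s.
With the tool pointing down it reaches from about 425 to 950 mm from the base axis. Payload 4.7 kg.
Tool frame: the origin (TCP) lies midway between the tips of the shut fingers; the grasp point (between the pads) lies 19 mm behind it (arm.grip_point_offset is the distance from the TCP to the grasp point, in mm); z points along the fingers, y is the direction in which the jaws open and shut (so a half turn about z gives the same grasp; the last joint's range is limited). The gripper opens to 87 mm and grips with 3 to 60 N. Pads are 19 mm wide; open, the fingers measure 117 mm over their backs; the gripper's body (75 mm by 190 mm) begins 51 mm behind the grasp point.
Start: joints at [1.175, 0.469, -0.049, 1.532, 0.024, 1.141, -0.082], TCP at [242.123, -630.1, 222.573] pointing down, gripper open.
Joint ranges: [-2.59, 2.59], [-0.33, 1.99], [-1.39, 1.29], [0.1, 2.45], [-1.04, 4.18], [0.21, 1.99], [-2.66, 2.66]. Speed limits (rad/s): [2.57, 2.57, 3.14, 3.14, 3.14, 3.14, 3.14].

### API

Orientations are given as a unit quaternion [w, x, y, z].
In Python, from station import arm gives the robot as it stands. The module is installed in compiled form; this text tells all that it offers.
- The arm moves only by the tool arm_command, never from a script. Its argument "motion" is a list of rows, each a list of 7 numbers: the finger opening in m, from 0 to 0.087, then the shift along the world's x, y, z in m, then the turn, a rotation vector about the world's x, y, z in degrees. In form: [[jaw, x, y, z, ax, ay, az], ...]. A call has 1 to 8 rows; each row shifts and turns the commanded pose from where the row before left it; what a row does not reach is not made up. A row lasts 1/12 s, in which the tool goes at most 41.7 mm and 7.16 degrees, less where a joint would pass 70% of its speed; a pose out of reach is approached as far as the arm can. A call is refused whole if a number of a shift passes 0.0417 or a number of a turn 7.16, either way. A call with a gripper value outside its range is refused whole. The fingers move at their own pace and stop on an object; "force" is the grip in N (left out, the last holds). Time passes only in rows, so rows that do not move let the fingers close. It gives the time, the measured TCP pose, the force and the opening at its end, in the units of the state.
- arm.state(): the state, without advancing time (a new reading comes with each control period).
- arm.get_image(name): name is "scene" or "side" or "wrist"; returns the picture (420x560x3 uint8, blue, green, red); there is no depth.
- arm.camera_params(name): a dict with "K" (3x3 intrinsics, pixels), "k1" (the pictures are not rectified: a ray, as slopes to the right and down, at radius r is drawn at 1 + k1 r^2 times it, then the intrinsics apply), "R" (3x3) and "t" (3): a world point X has camera coordinates R X + t. Camera axes: x right, y down, z forward; pixel columns grow to the right and rows downward; lengths in mm; the calibration is good to about 2 mm. A picture is of the moment at which its call begins: read the wrist's pose just before it. camera_params takes no time and is no camera call; for the wrist camera it gives the pose at the moment of the call.
- arm.hand_in(): hands the job in, once; it reports no verdict.
Trained networks look in the newest picture that a camera, given by its name, has taken for a name from the list of things; names that differ only in an ending like _2 or _b are one class to them, and where a whole thing is asked for, a point or a joint stands for the part that bears it (a point fixed in the world has none). Each returns a list of dicts, best first, with "conf" (0 to 1); they miss things now and then, are a little off and sometimes report something else, mostly with a low value. They report only what shows in the picture. A call takes as long as a camera call.
- arm.regions_of(name, camera): "mask" (420x560 bool, what is visible of it) and "xy" ([column, row] in pixels, amid what is visible of it).
The state is a dict: "time": time; "joint_pos": joint angles; "qd": joint speeds; "joint_torque": joint torques, N m; "tcp_pos": TCP position; "orientation": TCP orientation; "contact_force": force on the tool from outside, world axes, zero at the start; "moment": the same for the moment, N m; "width": opening from 0.0 (shut) to 1.0 (fully open).
Only numpy, scipy, OpenCV 4.12 (cv2) and the standard library are available. Lean on these libraries where they do the work, as an engineer would, in place of code of your own. Each camera call takes 0.05 s, during which the arm holds its last target.

## Working session

There is one attempt and no reset: what is moved stays moved. The work goes in short steps, Python scripts to look and compute and a tool call to move; the robot and the scene stay as the last step left them, time stands still between calls to the robot, and variables do not carry over. Pictures are saved under pics/ and viewed, and the job is handed in when it is done.

Besides the shell and the picture viewer there is one more tool, called after "Request:" as name(argument=value, ...) on one line, values as JSON. arm_command: Moves the arm, as the interface text tells. Its arguments: {"type":"object","properties":{"motion":{"type":"array"},"force":{"type":"number"}},"required":["motion"]}

```bash
mkdir -p pics; ls
python3 - <<'E'
from station import arm
import cv2,numpy as np
s=arm.state(); print({k:np.round(v,3).tolist() for k,v in s.items()})
for n in ["scene","side","wrist"]:
    im=arm.get_image(n); cv2.imwrite(f"pics/{n}0.png",im)
    p=arm.camera_params(n); print(n,{k:np.round(v,3).tolist() for k,v in p.items()})
E
```

```text
pics
{'time': 0.0, 'joint_pos': [1.175, 0.469, -0.049, 1.534, 0.024, 1.141, -0.082], 'qd': [0.001, -0.001, -0.0, -0.001, -0.0, -0.001, -0.0], 'joint_torque': [0.001, -50.798, -0.08, -23.616, -0.061, 0.038, 0.0], 'tcp_pos': [241.851, -629.553, 221.502], 'orientation': [-0.001, 0.983, 0.182, -0.0], 'contact_force': [-0.268, 0.123, 0.842], 'moment': [0.011, -0.012, 0.037], 'width': 1.001}
scene {'K': [[500.025, 0.0, 278.303], [0.0, 500.025, 199.528], [0.0, 0.0, 1.0]], 'k1': -0.094, 'R': [[0.889, -0.457, 0.02], [-0.223, -0.471, -0.854], [0.4, 0.755, -0.521]], 't': [-469.363, 223.994, 1496.801]}
side {'K': [[437.697, 0.0, 284.65], [0.0, 437.697, 215.916], [0.0, 0.0, 1.0]], 'k1': -0.056, 'R': [[-0.365, -0.931, -0.005], [-0.802, 0.317, -0.507], [0.473, -0.181, -0.862]], 't': [206.553, 498.007, 1035.41]}
wrist {'K': [[328.071, 0.0, 276.911], [0.0, 328.071, 207.899], [0.0, 0.0, 1.0]], 'k1': -0.055, 'R': [[0.357, -0.934, -0.001], [-0.895, -0.342, 0.286], [-0.268, -0.101, -0.958]], 't': [-674.12, -33.523, 391.708]}
```

View pics/scene0.png

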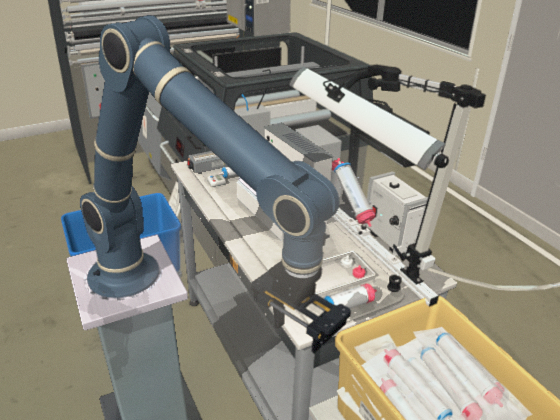

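View pics/side0.png

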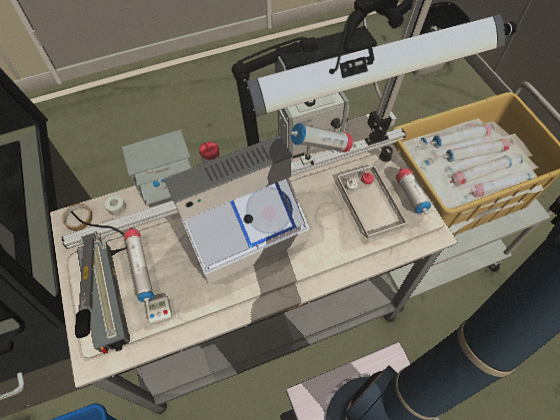

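View pics/wrist0.png

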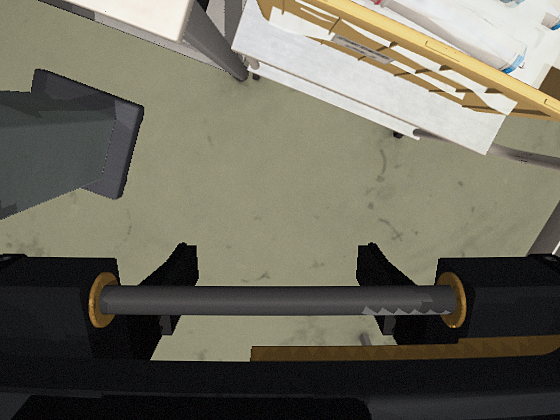

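```bash
cat > h.py <<'E'
import numpy as np,cv2
from scipy.spatial.transform import Rotation as Ro
def rays(p,uv):
    K=np.array(p["K"]);uv=np.atleast_2d(uv).astype(float)
    d=np.array([p["k1"],0,0,0,0.]) 
    x=cv2.undistortPoints(uv[:,None],K,d)[:,0]
    R=np.array(p["R"]);t=np.array(p["t"])
    D=np.c_[x,np.ones(len(x))]@R; return -R.T@t,D
def onz(p,uv,z):
    C,D=rays(p,uv); return C+D*((z-C[2])/D[:,2])[:,None]
def proj(p,X):
    X=np.atleast_2d(X).astype(float);R=np.array(p["R"]);t=np.array(p["t"],float)
    return cv2.projectPoints(X,cv2.Rodrigues(R)[0],t,np.array(p["K"]),np.array([p["k1"],0,0,0,0.]))[0][:,0]
E
python3 - <<'E'
from station import arm
from h import *
im=cv2.imread("pics/side0.png")
p=arm.camera_params("side")
ov=im.copy()
for n in ["dust_hood","port_shutter","red_cap","steel_tray","tray_cap_b","timer","tube_pack","canister_pack"]:
    for r in arm.regions_of(n,"side")[:4]:
        m=r["mask"]; ys,xs=np.nonzero(m)
        print(n,round(r["conf"],2),np.round(r["xy"],1),m.sum(),xs.min(),xs.max(),ys.min(),ys.max(),np.round(onz(p,r["xy"],0)[0]))
        c,_=cv2.findContours(m.astype(np.uint8),0,2)
        if r["conf"]>.4: cv2.drawContours(ov,c,-1,(0,255,0),1); np.save(f"pics/m_{n}.npy",m)
cv2.imwrite("pics/s_crop.png",cv2.resize(im[130:290,160:440],None,fx=2.85,fy=2.85,interpolation=cv2.INTER_CUBIC))
cv2.imwrite("pics/s_ov.png",ov)
print(arm.state()["time"])
E
```

```text
dust_hood 0.65 [237.9 205.9] 13238 164 309 136 283 [700. 102.   0.]
port_shutter 0.98 [264.8 213.6] 2587 230 295 182 246 [644.  34.   0.]
red_cap 0.34 [352.  185.5] 120 346 357 179 190 [ 639. -258.    0.]
steel_tray 0.86 [371.8 204.5] 2672 337 407 166 237 [ 553. -284.    0.]
tray_cap_b 0.59 [350.3 186.1] 122 345 357 179 190 [ 639. -252.    0.]
tray_cap_b 0.4 [364.2 179. ] 96 362 373 174 183 [ 648. -306.    0.]
timer 0.75 [160. 309.] 540 146 171 297 323 [465. 404.   0.]
tube_pack 0.81 [135.9 266.2] 1152 124 153 227 303 [615. 439.   0.]
tube_pack 0.24 [264.7 215. ] 2578 231 294 182 246 [639.  36.   0.]
canister_pack 0.68 [412.2 191.1] 730 396 430 169 213 [ 550. -426.    0.]
0.55
```

View pics/s_crop.png

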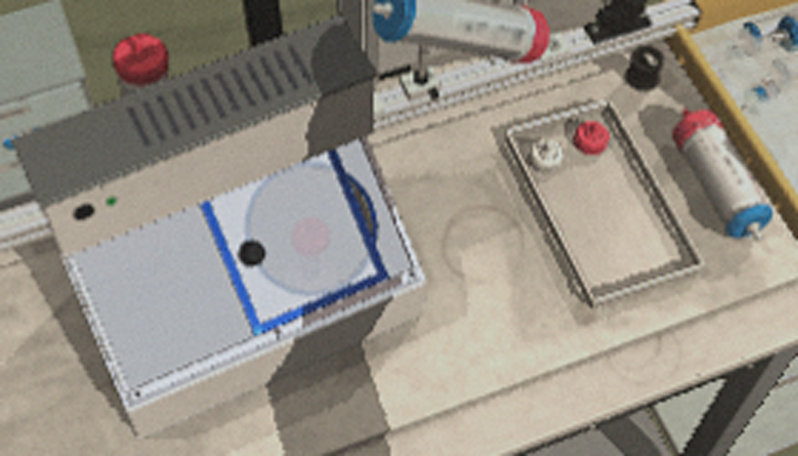

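View pics/s_ov.png

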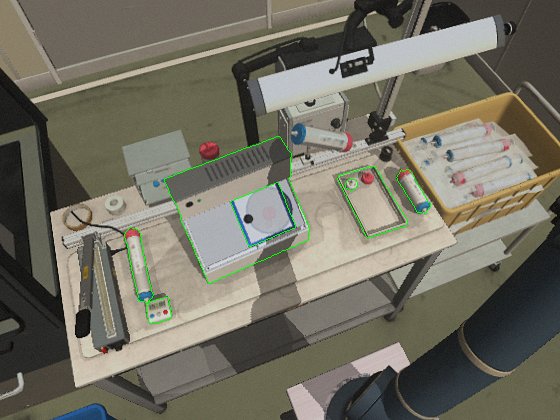

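```bash
cat >> h.py <<'E'
c,s=np.cos(np.pi/6),.5
RP=np.array([[c,0,-s],[0,1,0],[s,0,c]])
PO=np.array([-11,0,121.])
def port2hood(X): return np.atleast_2d(X)@RP.T+PO
def hood2w(X,h):
    x,y,a=h; R=Ro.from_euler('z',a).as_matrix(); return np.atleast_2d(X)@R.T+[x,y,0]
E
python3 - <<'E'
from station import arm
from h import *
from scipy.optimize import least_squares
p=arm.camera_params("side")
print("cam",-np.array(p["R"]).T@p["t"])
P=[("knob",port2hood([0,44,44])[0],(252,252)),("sFL",port2hood([-73,71,9])[0],(257,332)),("sFR",port2hood([-73,-71,9])[0],(384,280)),
("hFLt",[-89,229,76],(127,403)),("hFRt",[-89,-88,76],(424,284)),("hFLb",[-89,229,0],(140,437)),("cap",[0,0,100],(311,236))]
X=np.array([a[1] for a in P]);uv=np.array([a[2] for a in P])/2.85+[160,130]
f=lambda h:(proj(p,hood2w(X,h))-uv).ravel()
r=least_squares(f,[620,20,-.3],loss='soft_l1'); print(r.x); print(np.round(f(r.x).reshape(-1,2),1))
E
```

```text
cam [ -15.02084254  221.9975341  1145.96754993]
[5.87606494e+02 4.38276398e+01 3.04019239e-02]
[[ 6.7 -2. ]
 [ 3.3 -0.6]
 [ 7.  -0.6]
 [-5.   1.6]
 [-0.1  1.7]
 [-4.8  0.4]
 [-2.2 -0.4]]
```

Run:
```python
from station import arm
from h import *
from scipy.optimize import least_squares
p=arm.camera_params("side")
P=[("knob",[0,44,44],(252,252)),("sFL",[-73,71,9],(257,332)),("sFR",[-73,-71,9],(384,280))]
Q=[("hFLt",[-89,229,76],(127,403)),("hFRt",[-89,-88,76],(424,284)),("hFLb",[-89,229,0],(140,437)),("cap",[0,0,100],(311,236))]
A=np.array([a[1] for a in P],float);B=np.array([a[1] for a in Q]);uv=np.array([a[2] for a in P+Q])/2.85+[160,130]
f=lambda h:(proj(p,hood2w(np.r_[port2hood(A+[0,h[3],0]),B],h[:3]))-uv).ravel()
r=least_squares(f,[620,20,-.3,0],loss='soft_l1'); print(r.x); print(np.round(f(r.x).reshape(-1,2),1))
h=r.x
im=cv2.imread("pics/side0.png");im=cv2.resize(im[130:290,160:440],None,fx=2.85,fy=2.85,interpolation=cv2.INTER_CUBIC)
def dr(X,col,cl=True): cv2.polylines(im,[np.int32((proj(p,X)-[160,130])*2.85)],cl,col,1)
t=np.linspace(0,2*np.pi,60)
dr(hood2w(port2hood(np.c_[60*np.cos(t),60*np.sin(t),0*t]),h[:3]),(0,255,0))
S=np.array([[-73,-71,9],[73,-71,9],[73,71,9],[-73,71,9]])+[0,h[3],0]
dr(hood2w(port2hood(S),h[:3]),(0,255,255))
dr(hood2w([[-89,229,0],[-89,-88,0],[102,-88,0],[102,229,0]],h[:3]),(0,0,255))
dr(hood2w([[-89,229,76],[-89,-88,76]],h[:3]),(0,0,255))
dr(hood2w([[26,229,269],[26,-88,269],[102,-88,269],[102,229,269]],h[:3]),(255,0,255))
dr(hood2w([[26,229,172],[26,-88,172]],h[:3]),(255,0,255))
dr(hood2w(np.c_[18*np.cos(t),18*np.sin(t),80+0*t],h[:3]),(0,0,255))
k=hood2w(port2hood([[0,44+h[3],9],[0,44+h[3],44]]),h[:3]);dr(k,(0,255,0));print(k)
cv2.imwrite("pics/fit.png",im)
```

```text
[5.90931656e+02 3.57642298e+01 5.64038111e-02 2.58324196e+01]
[[ 0.5 -0.2]
 [-2.2  1.3]
 [ 1.1  0.1]
 [-0.8  1.1]
 [ 2.4 -1.2]
 [-0.9 -0.1]
 [ 0.1 -2.3]]
[[571.51957846 104.61180115 128.79422863]
 [554.04740824 103.62525775 159.10511777]]
```

View pics/fit.png

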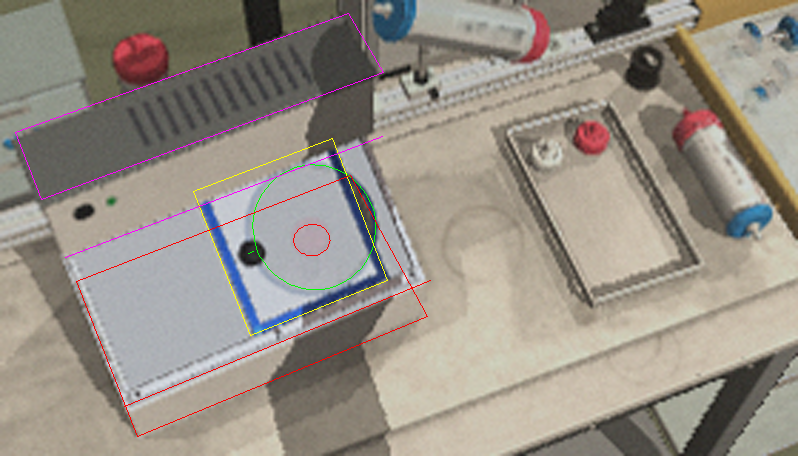

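Run:
```python
from station import arm
from h import *
from scipy.optimize import least_squares
s=arm.state();w=arm.camera_params("wrist")
q=s["orientation"];Rt=Ro.from_quat([q[1],q[2],q[3],q[0]]).as_matrix()
Cw=-np.array(w["R"]).T@w["t"];print("cam in tool",Rt.T@(Cw-s["tcp_pos"]),"fwd",Rt.T@np.array(w["R"])[2])
p=arm.camera_params("side");sc=arm.camera_params("scene")
for a,b in [((300,82),(255,97)),((432,155),(507,30)),((357,66),(358,60)) ]:
    C1,D1=rays(sc,a);C2,D2=rays(p,b)
    A=np.c_[D1[0],-D2[0]];k=np.linalg.lstsq(A,C2-C1,rcond=None)[0]
    print("lamp",C1+D1[0]*k[0],C2+D2[0]*k[1])
# tray
uv=np.array([(507,132),(606,100),(700,267),(592,305)])/2.85+[160,130]
# tray frame y toward robot: far corners y=-115 ; x across
f=lambda h:(proj(p,hood2w([[65*sg,-115,19],[-65*sg,-115,19],[-65*sg,115,19],[65*sg,115,19]],h))-uv).ravel()
for sg in (1,-1):
    for a in (np.pi/2,-np.pi/2,0,np.pi):
        r=least_squares(f,[550,-280,a]);print(sg,r.x,r.cost)
for n,u in (("white",(547,155)),("red",(592,137))): print(n,onz(p,np.array(u)/2.85+[160,130],20))
m=np.load("pics/m_canister_pack.npy").astype(np.uint8)
print(onz(p,cv2.boxPoints(cv2.minAreaRect(cv2.findNonZero(m))),27))
```

```text
cam in tool [ 7.86757985e+01 -7.32825781e-02 -1.62371602e+02] fwd [-2.86269609e-01 -2.51767297e-04  9.58149074e-01]
lamp [612.45442013  42.22689849 498.49977926] [619.21555747  40.95570286 505.55507435]
lamp [ 594.58068708 -555.30374385  523.6625278 ] [ 595.21984939 -555.44508596  524.46691673]
lamp [ 647.59301207 -190.39317449  607.65632729] [ 599.11917362 -175.5787089   548.01968413]
1 [ 561.753903   -280.8846487     1.53733546] 2.766874601199349
1 [ 561.753903   -280.88464861   -4.74584985] 2.7668746011991794
1 [ 561.75390295 -280.88464864    1.53733546] 2.76687460119922
1 [ 561.75390298 -280.88464859    1.53733546] 2.7668746011991714
-1 [ 565.03127041 -283.35608972    1.69181152] 3062.9072793374808
-1 [ 565.03117384 -283.35600345   -4.59123302] 3062.9072754248054
-1 [ 565.03125314 -283.35607502    1.69183882] 3062.9072737847455
-1 [ 565.03115794 -283.35599225    1.69197447] 3062.9072803998406
white [[ 631.6283374 -251.5230943   20.       ]]
red [[ 635.08021487 -308.44545375   20.        ]]
[[ 615.92787544 -386.82537083   27.        ]
 [ 629.80891692 -445.86646583   27.        ]
 [ 460.50261982 -440.89849785   27.        ]
 [ 449.5805334  -385.23446358   27.        ]]
```

Request:
arm_command(motion=[[0.06,0.022,0.028,0.008,0,0,7],[0.06,0.022,0.028,0.008,0,0,7],[0.06,0.022,0.028,0.008,0,0,7],[0.06,0.022,0.028,0.008,0,0,7],[0.06,0.022,0.028,0.008,0,0,7],[0.06,0.022,0.028,0.008,0,0,7],[0.06,0.022,0.028,0.008,0,0,7],[0.06,0.022,0.028,0.008,0,0,7]])

```text
time: 1.22
tcp_pos: [418.9, -404.6, 287.3]
orientation: [0.0, 0.781, 0.625, -0.0]
contact_force: [-0.1, -0.6, -0.0]
width: 0.697
```

Request:
arm_command(motion=[[0.06,0.011,0.034,0,0,0,7],[0.06,0.011,0.034,0,0,0,7],[0.06,0.011,0.034,0,0,0,7],[0.06,0.011,0.034,0,0,0,7],[0.06,0.009,0.036,0,0,0,7],[0.06,0.009,0.036,0,0,0,7],[0.06,0.007,0.036,0,0,0,7],[0.06,0.005,0.036,0,0,0,7]])

```text
time: 1.88
tcp_pos: [492.5, -124.3, 286.9]
orientation: [0.0, 0.396, 0.918, 0.0]
contact_force: [0.2, 0.5, -0.6]
width: 0.686
```

Run:
```python
from station import arm
import numpy as np
s=arm.state(); print({k:np.round(v,3).tolist() for k,v in s.items() if k in("joint_pos","tcp_pos","orientation","contact_force")})
```

```text
{'joint_pos': [0.735, 0.196, -0.656, 1.809, 0.129, 1.179, 0.796], 'tcp_pos': [492.452, -124.3, 286.906], 'orientation': [0.0, 0.396, 0.918, 0.0], 'contact_force': [0.188, 0.547, -0.631]}
```

Request:
arm_command(motion=[[0.05,0.003,0.033,0,0,0,7.13],[0.05,0.003,0.033,0,0,0,7.13],[0.05,0.003,0.033,0,0,0,7.13],[0.05,0.003,0.033,0,0,0,7.13],[0.05,0.003,0.033,0,0,0,7.13],[0.05,0.003,0.033,0,0,0,7.13],[0.05,0.003,0.028,0,0,0,7.13],[0.05,0.0,0,0,0,-6,0]])

```text
time: 2.55
tcp_pos: [516.1, 106.4, 285.3]
orientation: [0.052, -0.031, 0.998, 0.004]
contact_force: [0.0, -0.7, 1.1]
width: 0.574
```

Request:
arm_command(motion=[[0.05,0,0,-0.006,0.34,-6,0],[0.05,0,0,-0.006,0.34,-6,0],[0.05,0,0,-0.006,0.34,-6,0],[0.05,0,0,-0.006,0.34,-6,0],[0.05,0,0,0,0,0,0]])

```text
time: 2.97
tcp_pos: [506.5, 98.1, 257.6]
orientation: [0.255, -0.025, 0.966, 0.002]
contact_force: [-0.9, -0.8, -1.6]
width: 0.583
```

```bash
cat > st.py <<'E'
from station import arm
from h import *
def port_state(h):
    s=arm.state();q=s["orientation"];Rt=Ro.from_quat([q[1],q[2],q[3],q[0]]).as_matrix()
    RH=Ro.from_euler('z',h[2]).as_matrix()
    loc=(s["tcp_pos"]-np.array([h[0],h[1],0]))@RH
    pp=(loc-PO)@RP
    print("t",s["time"],"tcp",np.round(s["tcp_pos"],1),"hood",np.round(loc,1),"port",np.round(pp,1))
    RT=(RH@RP).T@Rt
    print("toolx,z in port",np.round(RT[:,0],3),np.round(RT[:,2],3),"q",np.round(s["joint_pos"],2),"F",np.round(s["contact_force"],1),"w",s["width"])
    return s
E
python3 - <<'E'
from st import *
port_state([590.93,35.76,.0564])
im=arm.get_image("wrist");p=arm.camera_params("wrist")
cv2.imwrite("pics/w1.png",im);np.save("pics/w1.npy",p,allow_pickle=True)
cv2.imwrite("pics/side1.png",arm.get_image("side"))
E
```

```text
t 2.9667 tcp [506.5  98.1 257.6] hood [-80.8  67.  257.6] port [  7.8  67.  153.2]
toolx,z in port [-1.     0.002  0.007] [-0.007 -0.011 -1.   ] q [ 0.58 -0.01 -0.92  2.17  0.29  0.5   1.06] F [-0.9 -0.8 -1.6] w 0.5830507566282993
```

View pics/w1.png

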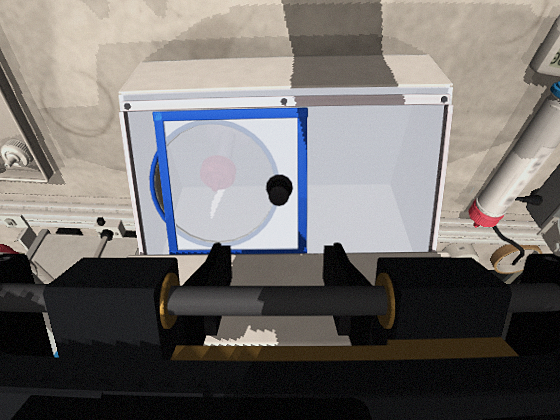

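View pics/side1.png

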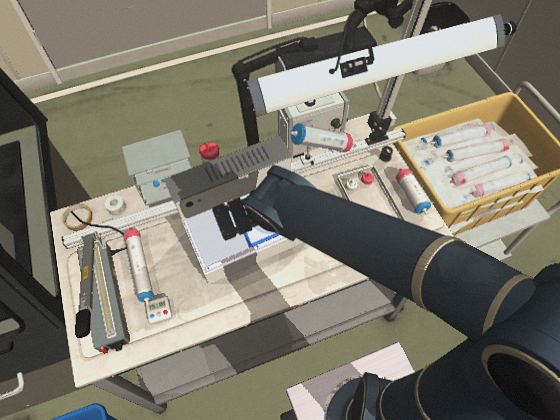

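```bash
cat > fit.py <<'E'
from h import *
from scipy.optimize import least_squares
from station import arm
p=arm.camera_params("side");w=np.load("pics/w1.npy",allow_pickle=True).item()
P=[[0,44,44],[-73,71,9],[-73,-71,9]]
Q=[[-89,229,76],[-89,-88,76],[0,0,97],[-89,229,0],[26,-88,269]]
A=np.array(P,float);B=np.array(Q,float)
us=np.array([(252,252),(257,332),(384,280),(127,403),(424,284),(311,236),(140,437),(380,72)])/2.85+[160,130]
uw=np.array([(280,184),(307,109),(154,113),(452,90),(121,93),(217,171)])
def pts(h): return hood2w(np.r_[port2hood(A+[0,h[3],0]),B],h[:3])
def f(h): X=pts(h); return np.r_[(proj(p,X)-us).ravel(),(proj(w,X[:6])-uw).ravel()]
r=least_squares(f,[590,35,.05,25],loss='soft_l1');h=r.x;print(h);print(np.round(f(h).reshape(-1,2),1).tolist())
r2=least_squares(lambda h:f(h)[16:],[590,35,.05,25],loss='soft_l1');print("wrist only",r2.x,np.round(r2.fun.reshape(-1,2),1).tolist())
im=cv2.imread("pics/w1.png")
def dr(X,col,cl=True): cv2.polylines(im,[np.int32(proj(w,X))],cl,col,1)
t=np.linspace(0,2*np.pi,60)
dr(hood2w(port2hood(np.c_[60*np.cos(t),60*np.sin(t),0*t]),h[:3]),(0,255,0))
S=np.array([[-73,-71,9],[73,-71,9],[73,71,9],[-73,71,9]])+[0,h[3],0]
dr(hood2w(port2hood(S),h[:3]),(0,255,255))
dr(hood2w([[-89,229,76],[-89,-88,76]],h[:3]),(0,0,255))
dr(hood2w(np.c_[18*np.cos(t),18*np.sin(t),97+0*t],h[:3]),(0,0,255))
dr(hood2w(port2hood([[0,44+h[3],9],[0,44+h[3],44]]),h[:3]),(0,255,0))
cv2.imwrite("pics/fitw.png",im)
E
python3 fit.py
```

```text
[5.95849656e+02 3.71769870e+01 6.23206621e-02 2.30666004e+01]
[[0.5, -1.8], [-2.1, -0.3], [1.0, -1.7], [-1.5, 0.0], [1.4, -2.7], [-1.0, -3.0], [-1.5, -1.1], [-0.1, -1.1], [-0.7, 11.5], [1.6, -1.1], [0.1, -2.8], [0.8, -0.8], [-6.7, -0.4], [0.2, 6.5]]
wrist only [5.96586563e+02 3.73980923e+01 6.22886078e-02 2.25787428e+01] [[-1.1, 12.1], [1.2, -0.4], [-0.0, -2.0], [0.7, -0.1], [-6.2, 0.4], [0.5, 7.0]]
```

View pics/fitw.png

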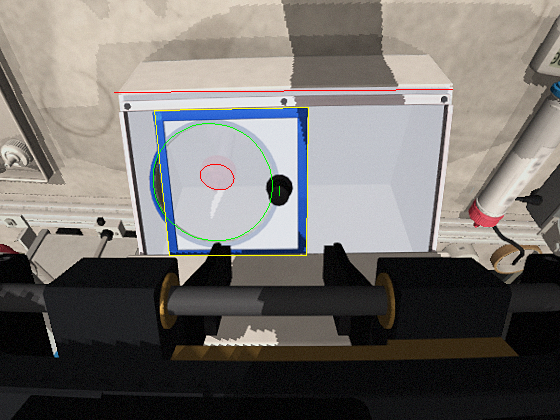

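Run:
```python
import cv2
im=cv2.imread("pics/w1.png")[85:265,110:330]
cv2.imwrite("pics/w1z.png",cv2.resize(im,None,fx=3.3,fy=3.3,interpolation=cv2.INTER_CUBIC))
```

```text
(no output)
```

View pics/w1z.png

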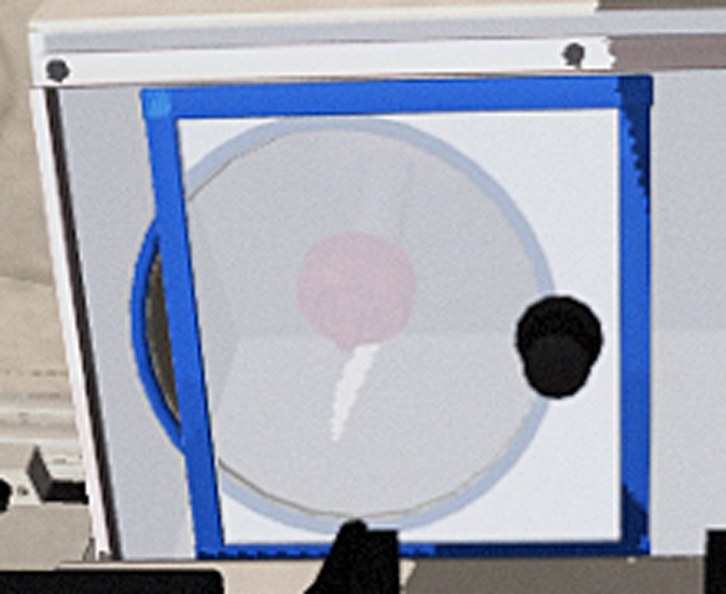

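```bash
cat > fit.py <<'E'
from h import *
from scipy.optimize import least_squares
from station import arm
p=arm.camera_params("side");w=np.load("pics/w1.npy",allow_pickle=True).item()
P=[[0,44,44],[-73,71,9],[-73,-71,9],[73,-71,9],[73,71,9]]
F=[[0,0,0]]
Q=[[0,0,88],[-89,229,76],[-89,-88,76],[-89,229,0],[26,-88,269]]
A=np.array(P,float);B=np.array(Q,float)
us=np.array([(252,252),(257,332),(384,280),(313,228),(311,239),(127,403),(424,284),(140,437),(380,72)])/2.85+[160,130]
uw=np.array([(279.1,195.6),(307.6,108),(153,112.9),(170.6,253.2),(307,253.2),(214.5,182.9),(218.2,172)])
def pts(h): return hood2w(np.r_[port2hood(A+[0,h[3],0]),port2hood(F),B],h[:3])
def f(h): X=pts(h); return np.r_[(proj(p,X[[0,1,2,5,6,7,8,9,10]])-us).ravel(),(proj(w,X[:7])-uw).ravel()]
n=18
for nm,g in (("both",f),("wrist",lambda h:f(h)[n:]),("side",lambda h:f(h)[:n])):
    r=least_squares(g,[590,35,.05,25],loss='soft_l1');h=r.x;print(nm,np.round(h,3));print(np.round(g(h).reshape(-1,2),1).tolist())
E
python3 fit.py
```

```text
both [5.94803e+02 3.78150e+01 7.10000e-02 2.25180e+01]
[[0.8, -1.3], [-1.6, 0.2], [1.3, -1.6], [-0.4, -1.2], [-0.9, -2.0], [-1.1, 1.0], [1.4, -2.7], [-1.1, -0.2], [-0.4, -0.9], [-0.0, -1.4], [0.5, -1.9], [0.3, -3.2], [-0.4, 2.3], [-0.1, 1.4], [-1.6, 1.4], [0.6, -0.6]]
wrist [5.9600e+02 3.8395e+01 7.4000e-02 2.1892e+01]
[[-0.3, -0.6], [0.1, -1.0], [0.4, -1.9], [-0.1, 3.1], [-0.1, 2.0], [-1.0, 2.3], [1.2, 0.2]]
side [5.91532e+02 3.71470e+01 6.20000e-02 2.48750e+01]
[[0.4, -0.2], [-2.2, 1.3], [1.0, -0.2], [0.2, -0.3], [-0.3, -1.1], [-1.1, 1.4], [2.0, -1.4], [-1.1, 0.2], [0.5, 0.1]]
```

```bash
cat > cur.py <<'E'
from st import *
H=[595,38,.071]
if __name__=="__main__":
    port_state(H)
    print("axes world: xp",np.round(Ro.from_euler('z',H[2]).as_matrix()@RP,4).T.tolist())
E
python3 cur.py
```

```text
t 3.0667 tcp [512.8  99.6 262.9] hood [-77.6  67.2 262.9] port [ 13.3  67.2 156.2]
toolx,z in port [-1.     0.017  0.001] [-0.001 -0.014 -1.   ] q [ 0.58 -0.01 -0.92  2.16  0.29  0.5   1.06] F [1.2 0.6 1.2] w 0.5737485100283243
axes world: xp [[0.8638, 0.0614, 0.5], [-0.0709, 0.9975, 0.0], [-0.4987, -0.0355, 0.866]]
```

Run:
```python
from cur import *
p=arm.camera_params("wrist");im=arm.get_image("wrist");p2=arm.camera_params("wrist")
print(np.array(p["t"])-p2["t"])
cv2.imwrite("pics/w2.png",im);np.save("pics/w2.npy",p,allow_pickle=True)
cv2.imwrite("pics/w2z.png",cv2.resize(im[85:265,110:330],None,fx=3.3,fy=3.3,interpolation=cv2.INTER_CUBIC))
port_state(H)
```

```text
[1.04348615 1.64692825 1.89100563]
t 3.1167 tcp [514.6 100.1 264.3] hood [-75.8  67.7 264.3] port [ 15.6  67.7 156.5]
toolx,z in port [-1.     0.018 -0.002] [ 0.001 -0.013 -1.   ] q [ 0.58 -0.01 -0.92  2.15  0.29  0.5   1.06] F [0.6 0.1 1. ] w 0.5752216314457196
```

View pics/w2z.png

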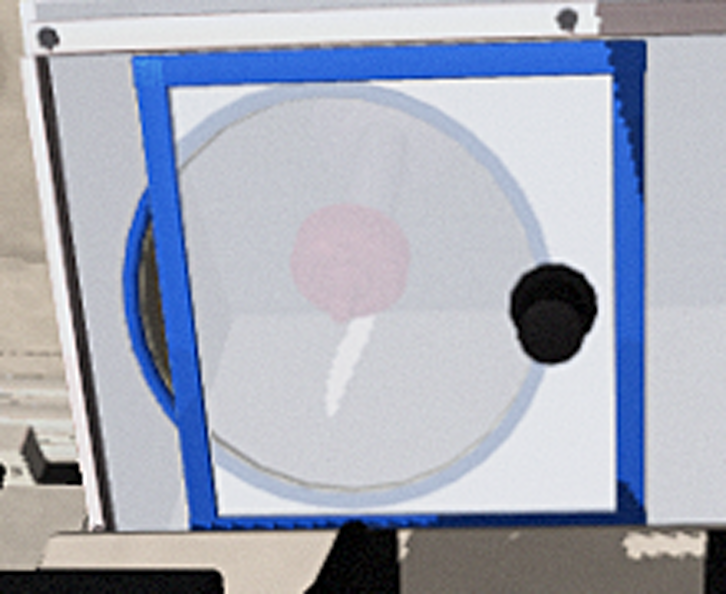

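```bash
sed -i 's#pics/w1.npy#pics/w2.npy#; s#^uw=.*#uw=np.array([(551,331),(645,42),(133,57),(192,528),(645,525),(338,294),(350,260)])/3.3+[110,85]#' fit.py; python3 fit.py; python3 cur.py
```

```text
both [5.9065e+02 3.7670e+01 7.0000e-02 2.1847e+01]
[[1.6, -0.2], [-0.9, 1.3], [2.1, -0.5], [0.2, -0.0], [-0.4, -0.8], [-0.7, 2.2], [2.1, -1.4], [-0.7, 1.0], [0.3, 0.3], [0.3, 0.3], [1.1, -1.0], [-0.5, -1.6], [-0.8, 4.1], [0.1, 3.7], [-1.3, 2.6], [1.1, 0.4]]
wrist [5.90567e+02 3.80180e+01 7.50000e-02 2.14690e+01]
[[0.1, -0.0], [0.7, -1.5], [-0.8, -1.4], [-0.5, 4.2], [0.4, 3.4], [-1.0, 2.6], [1.4, 0.3]]
side [5.91532e+02 3.71470e+01 6.20000e-02 2.48750e+01]
[[0.4, -0.2], [-2.2, 1.3], [1.0, -0.2], [0.2, -0.3], [-0.3, -1.1], [-1.1, 1.4], [2.0, -1.4], [-1.1, 0.2], [0.5, 0.1]]
t 3.1167 tcp [514.6 100.1 264.3] hood [-75.8  67.7 264.3] port [ 15.6  67.7 156.5]
toolx,z in port [-1.     0.018 -0.002] [ 0.001 -0.013 -1.   ] q [ 0.58 -0.01 -0.92  2.15  0.29  0.5   1.06] F [0.6 0.1 1. ] w 0.5752216314457196
axes world: xp [[0.8638, 0.0614, 0.5], [-0.0709, 0.9975, 0.0], [-0.4987, -0.0355, 0.866]]
```

Request:
arm_command(motion=[[0.05,0.002,0,-0.012,0,0,0.9],[0.05,0.006,0,-0.016,0,0,0],[0.05,0.007,0,-0.016,0,0,0],[0.05,0.007,0,-0.016,0,0,0],[0.05,0.007,0.001,-0.016,0,0,0],[0.05,0.007,0.001,-0.016,0,0,0],[0.05,0,0,0,0,0,0],[0.05,0,0,0,0,0,0]])

```text
time: 3.78
tcp_pos: [551.1, 102.7, 170.9]
orientation: [0.259, -0.031, 0.965, 0.008]
contact_force: [-0.5, 0.7, 0.2]
width: 0.574
```

```bash
sed -i 's/^H=.*/H=[590.7,37.7,.070]/' cur.py
python3 - <<'E'
from cur import *
port_state(H)
im=arm.get_image("wrist");cv2.imwrite("pics/w3.png",im)
E
```

```text
t 3.7833 tcp [551.1 102.7 170.9] hood [-34.9  67.6 170.9] port [ 4.2 67.6 55.2]
toolx,z in port [-1.     0.004 -0.   ] [ 0.    -0.003 -1.   ] q [ 0.35  0.23 -0.76  2.21  0.9   0.39  0.49] F [-0.5  0.7  0.2] w 0.573940587415238
```

View pics/w3.png

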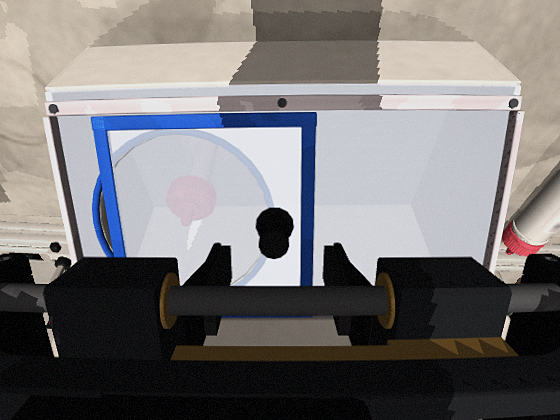

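Request:
arm_command(motion=[[0.05,0.004,0,-0.01,0,0,0],[0.05,0.005,0.001,-0.01,0,0,0],[0.05,0.004,0,-0.01,0,0,0],[0.05,0,0,0,0,0,0],[0.05,-0.001,0.012,0,0,0,0],[0.05,-0.001,0.012,0,0,0,0],[0.05,-0.001,0.012,0,0,0,0],[0.05,-0.001,0.012,0,0,0,0]])

```text
time: 4.5
tcp_pos: [558.9, 150.2, 142.3]
orientation: [0.26, -0.03, 0.965, 0.006]
contact_force: [1.5, -0.4, -0.7]
width: 0.573
```

Run:
```python
from cur import *
port_state(H)
im=arm.get_image("wrist");cv2.imwrite("pics/w4.png",im)
```

```text
t 4.5 tcp [558.9 150.2 142.3] hood [-23.8 114.5 142.3] port [ -0.5 114.5  24.8]
toolx,z in port [-1.     0.005 -0.002] [ 0.002 -0.007 -1.   ] q [ 0.15  0.31 -0.68  2.19  1.13  0.43  0.19] F [ 1.5 -0.4 -0.7] w 0.5734685467843157
```

View pics/w4.png

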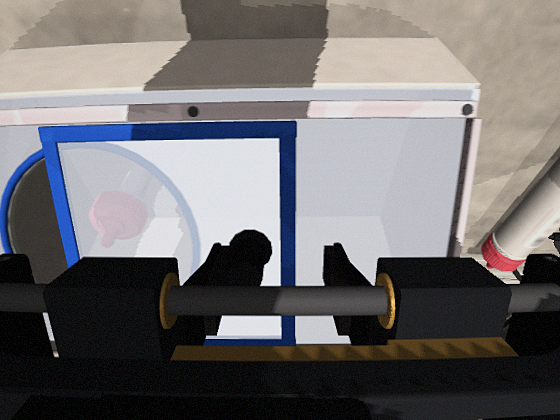

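Request:
arm_command(motion=[[0.05,-0.001,0.012,0,0,0,0],[0.05,-0.001,0.012,0,0,0,0],[0.05,-0.001,0.012,0,0,0,0],[0.05,-0.001,0.012,0,0,0,0],[0.05,0,0.012,0,0,0,0],[0.05,-0.001,0.012,0,0,0,0],[0.05,0,0.007,0,0,0,0],[0.05,0,0,0,0,0,0]])

```text
time: 5.22
tcp_pos: [552.7, 233.0, 140.8]
orientation: [0.259, -0.033, 0.965, 0.009]
contact_force: [0.4, 0.7, -0.1]
width: 0.576
```

Run:
```python
from cur import *
port_state(H)
im=arm.get_image("wrist");cv2.imwrite("pics/w5.png",im)
cv2.imwrite("pics/side5.png",arm.get_image("side"))
port_state(H)
```

```text
t 5.2167 tcp [552.7 233.  140.8] hood [-24.2 197.4 140.8] port [ -1.6 197.4  23.7]
toolx,z in port [-1.     0.001 -0.   ] [ 0.    -0.001 -1.   ] q [-0.02  0.36 -0.7   2.14  1.15  0.55  0.04] F [ 0.4  0.7 -0.1] w 0.576181948773049
t 5.3167 tcp [552.8 230.7 140.3] hood [-24.3 195.2 140.3] port [ -1.9 195.2  23.4]
toolx,z in port [-1.     0.002  0.   ] [-0.    -0.003 -1.   ] q [-0.02  0.36 -0.7   2.14  1.15  0.55  0.04] F [ 0.7 -0.3  0.4] w 0.573742601942591
```

View pics/w5.png

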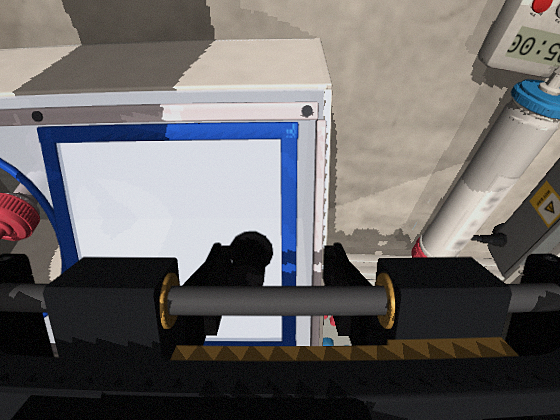

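View pics/side5.png

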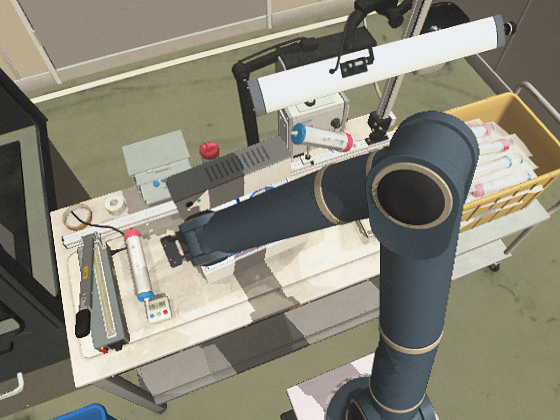

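Request:
arm_command(motion=[[0.05,0.001,-0.015,0,0,0,0],[0.05,0,0,0,0,0,0],[0.05,-0.01,-0.001,0.017,0,0,0],[0.05,-0.01,-0.001,0.017,0,0,0],[0.05,-0.01,0,0.018,0,0,0],[0.05,-0.01,-0.005,0.018,0,0,0],[0.05,0.002,-0.025,0,0,0,0],[0.05,0.002,-0.025,0,0,0,0]])

```text
time: 5.98
tcp_pos: [518.2, 159.1, 212.2]
orientation: [0.26, -0.033, 0.965, 0.008]
contact_force: [0.8, -1.0, -0.5]
width: 0.571
```

Request:
arm_command(motion=[[0.052,0.002,-0.025,0,0,0,0],[0.052,0.002,-0.025,0,0,0,0],[0.052,0.002,-0.025,0,0,0,0],[0.052,0.002,-0.025,0,0,0,0],[0.052,0.001,-0.017,0,0,0,0],[0.052,0,0,0,0,0,0],[0.052,0,0,0,0,0,0],[0.052,0,0,0,0,0,0]])

```text
time: 6.65
tcp_pos: [527.1, 41.8, 210.7]
orientation: [0.259, -0.032, 0.965, 0.007]
contact_force: [0.5, 0.6, -0.4]
width: 0.597
```

Run:
```python
from cur import *
port_state(H)
p=arm.camera_params("wrist");im=arm.get_image("wrist");p2=arm.camera_params("wrist");cv2.imwrite("pics/w6.png",im);np.save("pics/w6.npy",p,allow_pickle=True)
print(np.array(p["t"])-p2["t"])
for r in arm.regions_of("red_cap","wrist")[:3]:
    ys,xs=np.nonzero(r["mask"]);print(r["conf"],r["xy"],xs.min(),xs.max(),ys.min(),ys.max())
cv2.imwrite("pics/side6.png",arm.get_image("side"))
h=H
def dr(X,col,cl=True): cv2.polylines(im,[np.int32(np.round(proj(p,X)))],cl,col,1)
t=np.linspace(0,2*np.pi,60)
dr(hood2w(port2hood(np.c_[60*np.cos(t),60*np.sin(t),0*t]),h),(0,255,0))
for r,z in((18,80),(18,97),(8,114)):dr(hood2w(np.c_[r*np.cos(t),r*np.sin(t),z+0*t],h),(255,255,0))
cv2.imwrite("pics/w6o.png",cv2.resize(im[40:300,130:430],None,fx=2.3,fy=2.3,interpolation=cv2.INTER_CUBIC))
port_state(H)
```

```text
t 6.65 tcp [527.1  41.8 210.7] hood [-63.1   8.5 210.7] port [ -0.3   8.5 103.7]
toolx,z in port [-1.     0.003 -0.001] [ 0.001 -0.004 -1.   ] q [ 0.6   0.09 -0.83  2.22  0.4   0.36  1.09] F [ 0.5  0.6 -0.4] w 0.5973080255399864
[-0.09204148  0.03387287  0.01672743]
0.73 [343.0, 164.5] 158 550 55 346
0.65 [264.1, 187.2] 247 287 169 211
t 6.8 tcp [527.1  42.4 210.7] hood [-63.1   9.2 210.7] port [ -0.3   9.2 103.7]
toolx,z in port [-1.     0.001 -0.001] [ 0.001 -0.003 -1.   ] q [ 0.6   0.09 -0.83  2.22  0.4   0.36  1.09] F [-0.3  0.2  0. ] w 0.5943614385225882
```

View pics/w6o.png

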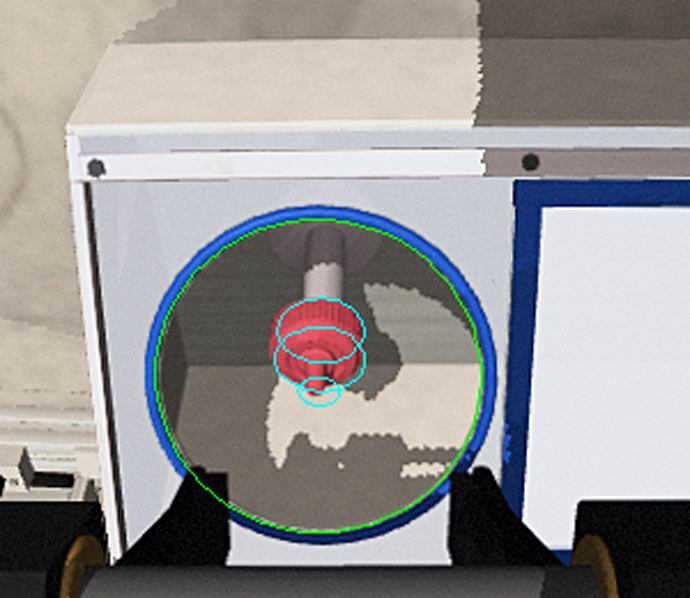

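View pics/side6.png

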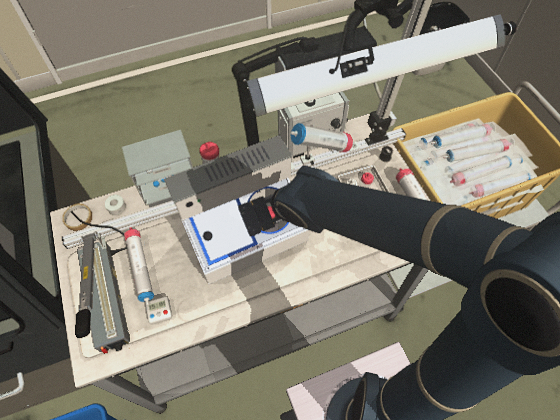

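Run:
```python
from cur import *
im=cv2.imread("pics/w6.png");p=np.load("pics/w6.npy",allow_pickle=True).item()
def mk(h,dx,dy):
    S=8;z=cv2.resize(im[155:225,230:300],None,fx=S,fy=S,interpolation=cv2.INTER_CUBIC)
    t=np.linspace(0,2*np.pi,60)
    if h is not None:
      for r,zz in((18,80),(18,97),(8,114)):
        q=(proj(p,hood2w(np.c_[dx+r*np.cos(t),dy+r*np.sin(t),zz+0*t],h))-[230,155]+.5)*S
        cv2.polylines(z,[np.int32(q)],True,(255,255,0),1)
    return z
cv2.imwrite("pics/w6z.png",cv2.resize(np.hstack([mk(None,0,0),mk(H,-3,-1.5)]),(800,400)))
```

```text
(no output)
```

View pics/w6z.png

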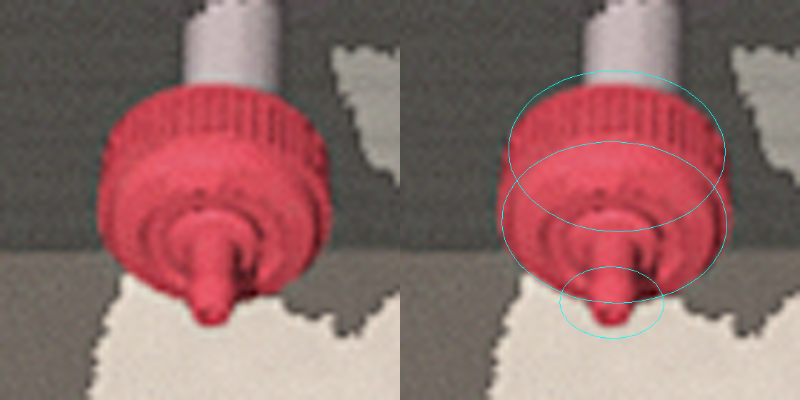

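Request:
arm_command(motion=[[0.052,-0.003,-0.011,-0.002,0,0,0],[0.052,0.0075,0.0005,-0.013,0,0,0],[0.052,0.0075,0.0005,-0.013,0,0,0],[0.052,0.0075,0.0005,-0.013,0,0,0],[0.052,0.0075,0.0005,-0.013,0,0,0],[0.052,0,0,0,0,0,0],[0.052,0,0,0,0,0,0],[0.052,0,0,0,0,0,0]])

```text
time: 7.47
tcp_pos: [554.1, 33.0, 157.1]
orientation: [0.259, -0.032, 0.965, 0.008]
contact_force: [0.1, 0.6, 0.5]
width: 0.601
```

Run:
```python
from cur import *
port_state(H)
p=arm.camera_params("wrist");im=arm.get_image("wrist");cv2.imwrite("pics/w7.png",im);np.save("pics/w7.npy",p,allow_pickle=True)
h=H
im=cv2.resize(im[100:300,180:380],None,fx=3,fy=3,interpolation=cv2.INTER_CUBIC)
t=np.linspace(0,2*np.pi,60)
for r,z in((18,80),(18,97)):
  q=(proj(p,hood2w(np.c_[-2+r*np.cos(t),-1.5+r*np.sin(t),z+0*t],h))-[180,100])*3
  cv2.polylines(im,[np.int32(q)],True,(255,255,0),1)
cv2.imwrite("pics/w7o.png",im)
```

```text
t 7.4667 tcp [554.1  33.  157.1] hood [-36.9  -2.2 157.1] port [-4.4 -2.2 44.2]
toolx,z in port [-1.     0.002 -0.001] [ 0.001 -0.004 -1.   ] q [ 0.4   0.22 -0.63  2.24  0.77  0.27  0.75] F [0.1 0.6 0.5] w 0.6009170578038118
```

View pics/w7o.png

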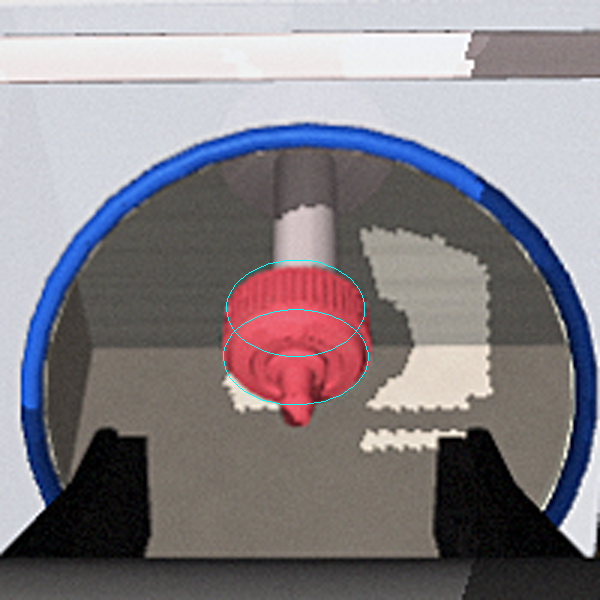

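Request:
arm_command(motion=[[0.052,0.005,0,-0.0087,0,0,0],[0.052,0.005,0.001,-0.0087,0,0,0],[0.052,0.005,0,-0.0087,0,0,0]])

```text
time: 7.77
tcp_pos: [569.7, 32.8, 131.6]
orientation: [0.26, -0.031, 0.965, 0.007]
contact_force: [0.1, -0.5, -0.4]
width: 0.598
```

```bash
python3 cur.py
```

```text
t 7.7667 tcp [569.7  32.8 131.6] hood [-21.3  -3.4 131.6] port [-3.6 -3.4 14.4]
toolx,z in port [-1.     0.004 -0.003] [ 0.003 -0.005 -1.   ] q [ 0.3   0.28 -0.52  2.24  0.98  0.23  0.55] F [ 0.1 -0.5 -0.4] w 0.5976876752448448
axes world: xp [[0.8639, 0.0606, 0.5], [-0.0699, 0.9976, 0.0], [-0.4988, -0.035, 0.866]]
```

Request:
arm_command(motion=[[0.052,0,0.001,0,-0.21,3,0],[0.052,0,0.001,0,-0.21,3,0],[0.052,0,0,0,0,0,0]])

```text
time: 8.02
tcp_pos: [571.7, 35.8, 132.7]
orientation: [0.21, -0.032, 0.977, 0.007]
contact_force: [1.7, -0.5, -0.1]
width: 0.599
```

```bash
python3 cur.py
```

```text
t 8.0167 tcp [571.7  35.8 132.7] hood [-19.1  -0.5 132.7] port [-1.1 -0.5 14.2]
toolx,z in port [-0.995  0.005  0.101] [-0.101 -0.002 -0.995] q [ 0.44  0.33 -0.7   2.15  0.73  0.4   0.81] F [ 1.7 -0.5 -0.1] w 0.5985080105808597
axes world: xp [[0.8639, 0.0606, 0.5], [-0.0699, 0.9976, 0.0], [-0.4988, -0.035, 0.866]]
```

Request:
arm_command(motion=[[0.052,0.0045,0,-0.009,0,0,0],[0.052,0.0045,0,-0.009,0,0,0],[0.052,0.0045,0,-0.009,0,0,0],[0.052,0.0045,0,-0.009,0,0,0],[0.052,0.004,0,-0.009,0,0,0],[0.052,0,0,0,0,0,0],[0.052,0,0,0,0,0,0]])

```text
time: 8.6
tcp_pos: [590.7, 34.7, 85.7]
orientation: [0.208, -0.032, 0.978, 0.005]
contact_force: [-0.4, 0.3, 0.1]
width: 0.598
```

Run:
```python
from cur import *
port_state(H)
im=arm.get_image("wrist");cv2.imwrite("pics/w8.png",im)
```

```text
t 8.6 tcp [590.7  34.7  85.7] hood [-0.2 -3.  85.7] port [ -8.3  -3.  -35.9]
toolx,z in port [-0.995  0.003  0.104] [-0.104 -0.005 -0.995] q [ 0.3   0.42 -0.55  2.15  0.91  0.32  0.64] F [-0.4  0.3  0.1] w 0.5976566055985827
```

View pics/w8.png

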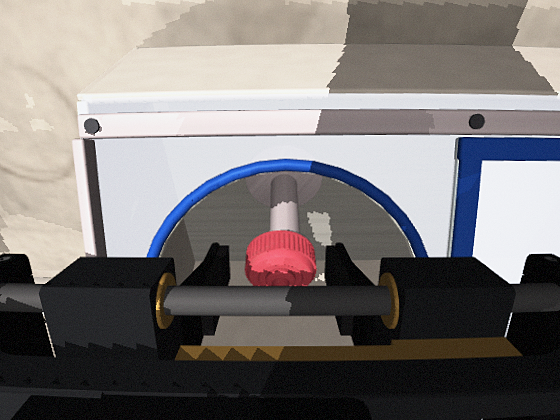

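Request:
arm_command(motion=[[0.052,0.003,0.0017,0.0015,0,0,0],[0.052,0,0,0,0,0,0],[0.02,0,0,0,0,0,0],[0.02,0,0,0,0,0,0],[0.02,0,0,0,0,0,0],[0.02,0,0,0,0,0,0],[0.02,0,0,0,0,0,0],[0.02,0,0,0,0,0,0]], force=15)

```text
time: 9.32
tcp_pos: [594.1, 36.5, 87.1]
orientation: [0.208, -0.032, 0.978, 0.005]
contact_force: [-0.6, 0.1, 0.7]
width: 0.404
```

Run:
```python
from cur import *
port_state(H)
im=arm.get_image("wrist");cv2.imwrite("pics/w9.png",im)
```

```text
t 9.3167 tcp [594.1  36.5  87.1] hood [ 3.3 -1.4 87.1] port [ -4.6  -1.4 -36.5]
toolx,z in port [-0.995  0.003  0.104] [-0.104 -0.005 -0.995] q [ 0.3   0.42 -0.55  2.14  0.9   0.33  0.65] F [-0.6  0.1  0.7] w 0.40435630321328647
```

View pics/w9.png

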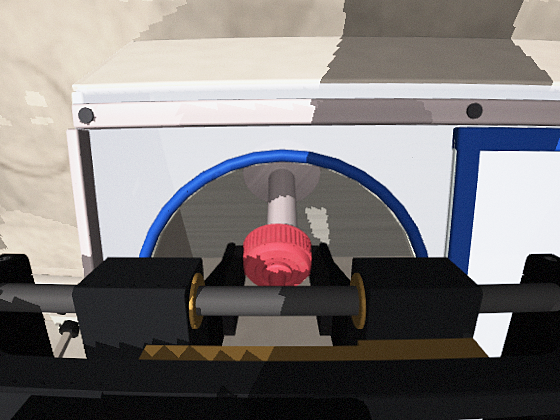

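Request:
arm_command(motion=[[0.02,0,0,0,0,0,0],[0.02,0,0,0.003,0,0,0],[0.02,-0.002,0,0.005,0,0,0],[0.02,-0.003,0,0.006,0,0,0],[0.02,-0.004,0,0.008,0,0,0],[0.02,0,0,0,0,0,0]], force=18)

```text
time: 9.87
tcp_pos: [585.2, 36.9, 110.6]
orientation: [0.209, -0.032, 0.977, 0.005]
contact_force: [0.3, 0.4, -0.8]
width: 0.396
```

Run:
```python
from cur import *
port_state(H)
im=arm.get_image("wrist");cv2.imwrite("pics/w10.png",im)
```

```text
t 9.8667 tcp [585.2  36.9 110.6] hood [ -5.5  -0.4 110.6] port [ -0.5  -0.4 -11.8]
toolx,z in port [-0.995  0.003  0.102] [-0.102 -0.005 -0.995] q [ 0.37  0.38 -0.63  2.14  0.82  0.37  0.73] F [ 0.3  0.4 -0.8] w 0.3957070844516072
```

View pics/w10.png

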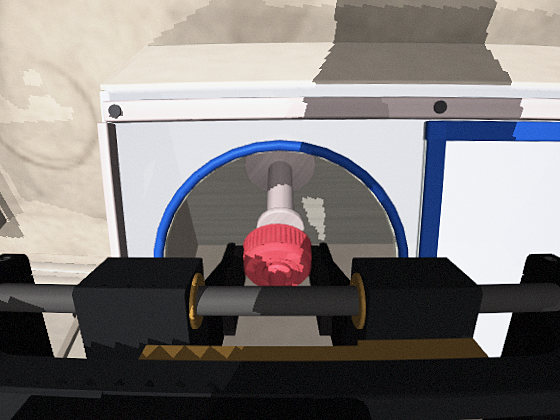

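Request:
arm_command(motion=[[0.02,-0.006,0,0.0104,0,0,0],[0.02,-0.009,-0.001,0.0156,0,0,0],[0.02,-0.01,-0.001,0.0173,0,0,0],[0.02,-0.01,0,0.0173,0,0,0],[0.02,-0.01,-0.001,0.0173,0,0,0],[0.02,-0.01,-0.001,0.0173,0,0,0],[0.02,-0.004,0,0.018,0,0,0],[0.02,0,0,0,0,0,0]])

```text
time: 10.58
tcp_pos: [527.4, 32.8, 225.3]
orientation: [0.211, -0.032, 0.977, 0.004]
contact_force: [1.3, 1.2, 1.0]
width: 0.401
```

Run:
```python
from cur import *
port_state(H)
p=arm.camera_params("wrist");im=arm.get_image("wrist");cv2.imwrite("pics/w11.png",im)
im=arm.get_image("side");cv2.imwrite("pics/side11.png",im)
```

```text
t 10.5833 tcp [527.4  32.8 225.3] hood [-63.5  -0.5 225.3] port [  6.7  -0.5 116.6]
toolx,z in port [-0.995  0.003  0.099] [-0.099 -0.007 -0.995] q [ 0.76  0.13 -0.98  2.13  0.32  0.54  1.2 ] F [1.3 1.2 1. ] w 0.40088162556982265
```

View pics/w11.png

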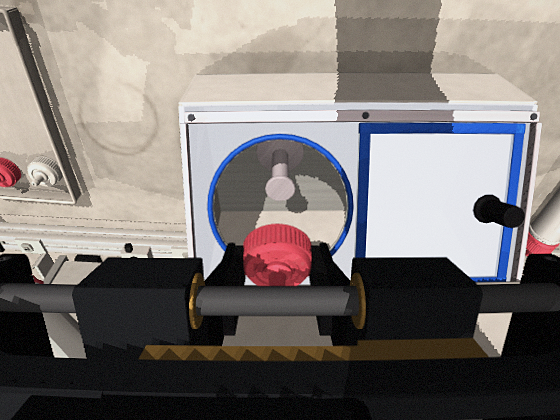

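View pics/side11.png

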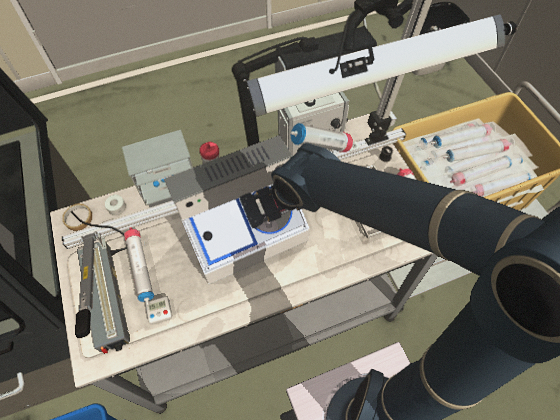

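Request:
arm_command(motion=[[0.02,-0.002,-0.016,0,0,0,0],[0.02,-0.002,-0.025,0,0,0,0],[0.02,-0.002,-0.03,0,0,0,0],[0.02,-0.002,-0.03,0,0,0,0],[0.02,-0.002,-0.03,0,0,0,0],[0.02,-0.002,-0.03,0,0,0,0],[0.02,0,-0.03,0,0,0,0],[0.02,0,-0.03,0,0,0,0]])

```text
time: 11.35
tcp_pos: [513.2, -189.9, 220.5]
orientation: [0.207, -0.032, 0.978, 0.006]
contact_force: [0.1, 1.2, -0.9]
width: 0.397
```

```bash
python3 cur.py
```

```text
t 11.35 tcp [ 513.2 -189.9  220.5] hood [ -93.2 -221.6  220.5] port [ -21.5 -221.6  127.3]
toolx,z in port [-0.994  0.004  0.106] [-0.106 -0.003 -0.994] q [ 1.25  0.22 -0.97  2.07  0.05  0.56  1.92] F [ 0.1  1.2 -0.9] w 0.39672914216316923
axes world: xp [[0.8639, 0.0606, 0.5], [-0.0699, 0.9976, 0.0], [-0.4988, -0.035, 0.866]]
```

Request:
arm_command(motion=[[0.02,0,-0.025,-0.005,0,0,-6.5],[0.02,0,-0.024,-0.005,0,0,-6.5],[0.02,0,-0.02,-0.005,0,0,-6.5],[0.02,0,-0.01,-0.005,0,0,-6.5],[0.02,0,0,0,0,0,0],[0.02,0,0,0,0,0,0]])

```text
time: 11.85
tcp_pos: [514.2, -265.8, 200.5]
orientation: [0.203, 0.186, 0.961, -0.041]
contact_force: [0.3, 0.4, 0.2]
width: 0.394
```

Run:
```python
from cur import *
s=port_state(H)
q=s["orientation"];R=Ro.from_quat([q[1],q[2],q[3],q[0]]).as_matrix();print(np.round(R,3).tolist())
p=arm.camera_params("wrist");im=arm.get_image("wrist");p2=arm.camera_params("wrist");print(np.array(p["t"])-p2["t"])
T=[561.75,-280.9,1.537]
def dr(X,col,cl=True): cv2.polylines(im,[np.int32(np.round(proj(p,X)))],cl,col,1)
dr(hood2w([[65,115,19],[-65,115,19],[-65,-115,19],[65,-115,19]],T),(0,255,0))
dr(hood2w([[61,111,2],[-61,111,2],[-61,-111,2],[61,-111,2]],T),(0,255,255))
cv2.imwrite("pics/w12.png",im)
cv2.imwrite("pics/side12.png",arm.get_image("side"))
```

```text
t 11.85 tcp [ 514.2 -265.8  200.5] hood [ -97.5 -297.4  200.5] port [ -35.2 -297.4  112.1]
toolx,z in port [-0.915  0.399  0.061] [-0.143 -0.179 -0.973] q [ 0.99  0.22 -0.66  2.07  0.3   0.5   1.33] F [0.3 0.4 0.2] w 0.3941364588086963
[[-0.849, 0.374, 0.374], [0.341, 0.928, -0.153], [-0.404, -0.003, -0.915]]
[0.25457297 0.2938027  0.20910953]
```

View pics/w12.png

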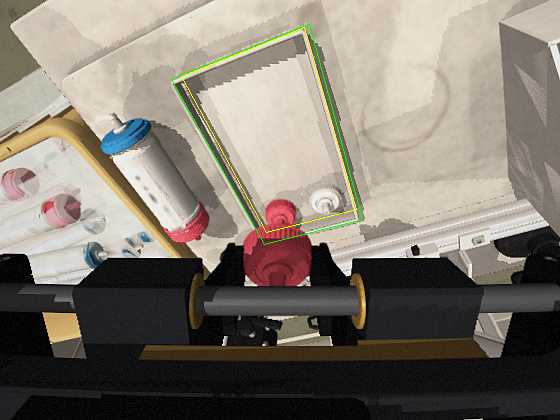

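View pics/side12.png

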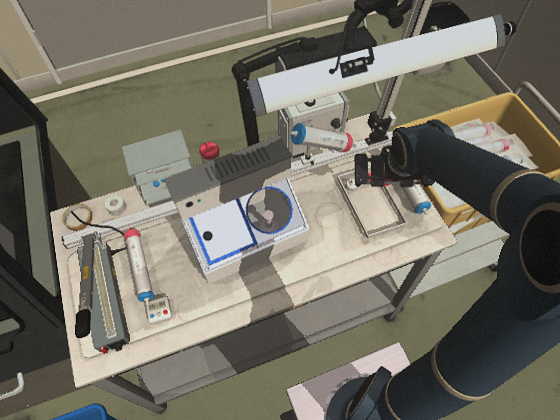

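Request:
arm_command(motion=[[0.02,0,-0.003,-0.015,0,0,0],[0.02,0,0,-0.027,0,0,0],[0.02,0,0,-0.03,0,0,0],[0.02,0,0,-0.03,0,0,0],[0.02,0,0,-0.03,0,0,0],[0.02,0,0,-0.018,0,0,0],[0.02,0,0,-0.01,0,0,0],[0.02,0,0,0,0,0,0]])

```text
time: 12.62
tcp_pos: [512.4, -270.0, 46.6]
orientation: [0.201, 0.188, 0.96, -0.041]
contact_force: [0.5, -0.7, -0.0]
width: 0.398
```

Request:
arm_command(motion=[[0.02,0,0,0,0,0,0],[0.02,0,0,0,0,0,0]])

```text
time: 12.78
tcp_pos: [514.2, -271.3, 49.8]
orientation: [0.204, 0.189, 0.96, -0.042]
contact_force: [-0.1, 0.0, 0.2]
width: 0.398
```

Run:
```python
from cur import *
s=port_state(H)
q=s["orientation"];R=Ro.from_quat([q[1],q[2],q[3],q[0]]).as_matrix();print(np.round(R,3).tolist())
cv2.imwrite("pics/w13.png",arm.get_image("wrist"))
cv2.imwrite("pics/side13.png",cv2.resize(arm.get_image("side")[130:270,300:480],None,fx=4,fy=4,interpolation=cv2.INTER_CUBIC))
cv2.imwrite("pics/scene13.png",cv2.resize(arm.get_image("scene")[200:340,260:440],None,fx=4,fy=4,interpolation=cv2.INTER_CUBIC))
```

```text
t 12.7833 tcp [ 514.2 -271.3   49.8] hood [ -98.  -302.9   49.8] port [-110.9 -302.9  -18.1]
toolx,z in port [-0.913  0.403  0.057] [-0.142 -0.184 -0.973] q [ 0.79  0.46 -0.46  2.19  1.07  0.22  0.58] F [-0.1  0.   0.2] w 0.3984403445606089
[[-0.846, 0.38, 0.375], [0.345, 0.925, -0.158], [-0.407, -0.004, -0.913]]
```

View pics/w13.png

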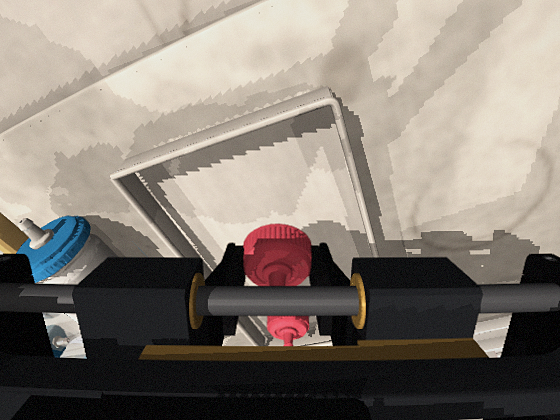

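View pics/side13.png

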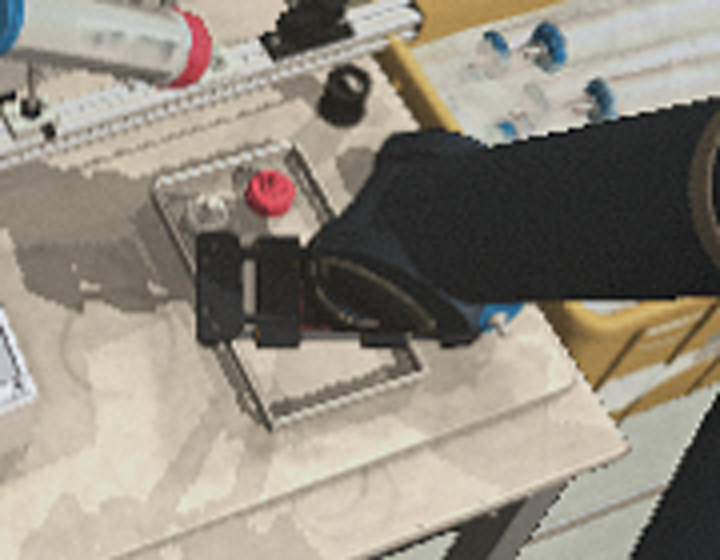

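View pics/scene13.png

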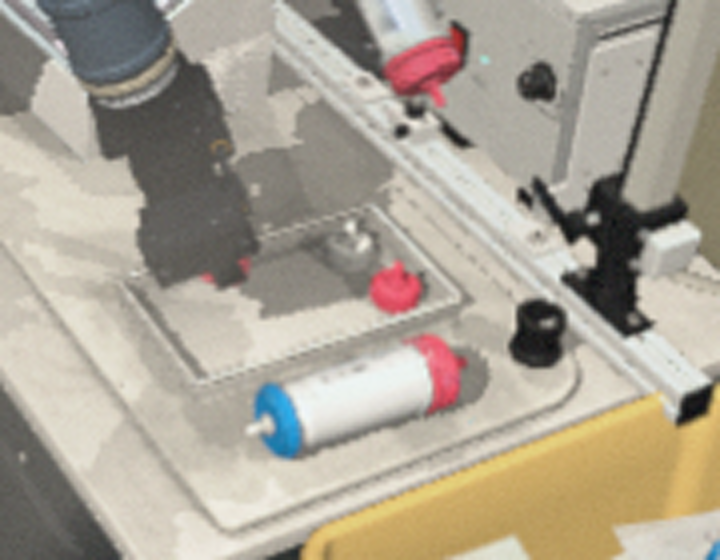

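Request:
arm_command(motion=[[0.02,0.006,0,0.003,0,0,-5],[0.02,0.006,0,0.003,0,0,-5],[0.02,0.006,0,0,0,0,-5],[0.02,0.006,0,0,0,0,-5],[0.02,0,0,0,0,0,0]])

```text
time: 13.35
tcp_pos: [541.2, -268.7, 56.6]
orientation: [0.195, 0.351, 0.913, -0.076]
contact_force: [-0.3, 0.9, -0.7]
width: 0.401
```

```bash
python3 cur.py
```

```text
t 13.35 tcp [ 541.2 -268.7   56.6] hood [ -70.8 -302.2   56.6] port [ -84.  -302.2  -25.9]
toolx,z in port [-0.753  0.657 -0.037] [-0.212 -0.296 -0.931] q [ 0.55  0.45 -0.3   2.14  1.07  0.35  0.16] F [-0.3  0.9 -0.7] w 0.4013663017277621
axes world: xp [[0.8639, 0.0606, 0.5], [-0.0699, 0.9976, 0.0], [-0.4988, -0.035, 0.866]]
```

Request:
arm_command(motion=[[0.02,0,0,-0.01,0,0,0],[0.02,0,0,-0.012,0,0,0],[0.02,0,0,-0.01,0,0,0],[0.02,0,0,0,0,0,0],[0.02,0,0,0,0,0,0]])

```text
time: 13.77
tcp_pos: [537.1, -271.0, 22.9]
orientation: [0.192, 0.352, 0.913, -0.077]
contact_force: [-1.1, 0.0, -0.3]
width: 0.401
```

Run:
```python
from cur import *
s=port_state(H)
q=s["orientation"];R=Ro.from_quat([q[1],q[2],q[3],q[0]]).as_matrix();print(np.round(R,3).tolist())
p=arm.camera_params("wrist");im=arm.get_image("wrist");T=[561.75,-280.9,1.537]
def dr(X,col,cl=True): cv2.polylines(im,[np.int32(np.round(proj(p,X)))],cl,col,1)
dr(hood2w([[65,115,19],[-65,115,19],[-65,-115,19],[65,-115,19]],T),(0,255,0))
cv2.imwrite("pics/w14.png",im)
```

```text
t 13.7667 tcp [ 537.1 -271.    22.9] hood [ -75.1 -304.2   22.9] port [-104.5 -304.2  -52.9]
toolx,z in port [-0.752  0.659 -0.034] [-0.218 -0.296 -0.93 ] q [ 0.48  0.51 -0.21  2.16  1.23  0.29 -0.02] F [-1.1  0.  -0.3] w 0.4013039150068858
[[-0.678, 0.672, 0.297], [0.613, 0.74, -0.276], [-0.405, -0.005, -0.914]]
```

View pics/w14.png

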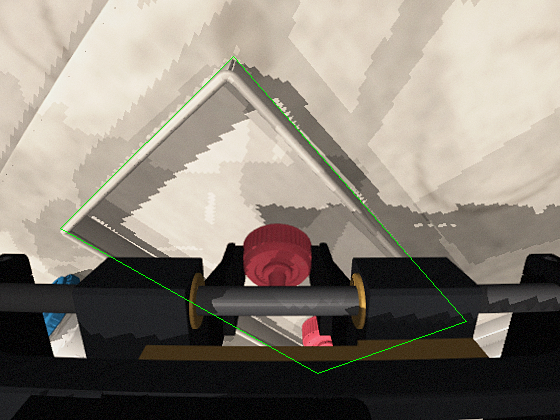

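Request:
arm_command(motion=[[0.02,0,0,-0.005,0,0,0],[0.02,0,0,-0.005,0,0,0],[0.02,0,0,0,0,0,0],[0.02,0,0,0,0,0,0],[0.02,0,0,0,0,0,0]])

```text
time: 14.23
tcp_pos: [538.0, -271.1, 13.7]
orientation: [0.193, 0.353, 0.912, -0.077]
contact_force: [-0.2, -0.6, 0.2]
width: 0.4
```

Request:
arm_command(motion=[[0.02,0,0,-0.001,0,0,0],[0.02,0,0,0,0,0,0],[0.02,0,0,0,0,0,0]])

```text
time: 14.48
tcp_pos: [537.8, -270.9, 12.2]
orientation: [0.193, 0.353, 0.912, -0.077]
contact_force: [-0.4, -0.2, -1.0]
width: 0.397
```

Run:
```python
from cur import *
s=port_state(H)
cv2.imwrite("pics/scene15.png",cv2.resize(arm.get_image("scene")[240:320,290:390],None,fx=7,fy=7,interpolation=cv2.INTER_CUBIC))
```

```text
t 14.4833 tcp [ 537.8 -270.9   12.2] hood [ -74.4 -304.2   12.2] port [-109.3 -304.2  -62.5]
toolx,z in port [-0.751  0.66  -0.035] [-0.217 -0.297 -0.93 ] q [ 0.46  0.53 -0.19  2.16  1.31  0.28 -0.1 ] F [-0.4 -0.2 -1. ] w 0.3972581163990589
```

View pics/scene15.png

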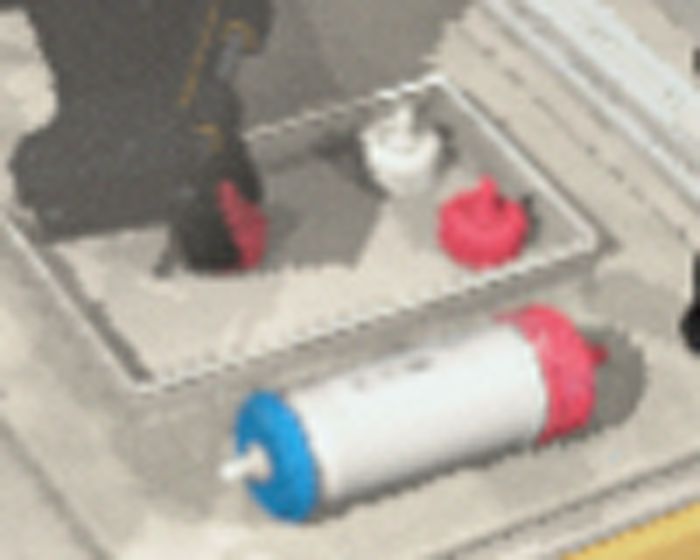

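Request:
arm_command(motion=[[0.02,0,0,-0.001,0,0,0],[0.02,0,0,0,0,0,0],[0.02,0,0,-0.001,0,0,0],[0.02,0,0,0,0,0,0],[0.02,0,0,0,0,0,0]])

```text
time: 14.95
tcp_pos: [537.7, -270.8, 9.9]
orientation: [0.193, 0.352, 0.913, -0.077]
contact_force: [0.5, -0.4, 0.3]
width: 0.398
```

Request:
arm_command(motion=[[0.02,0,0,-0.001,0,0,0],[0.02,0,0,0,0,0,0],[0.02,0,0,0,0,0,0]])

```text
time: 15.2
tcp_pos: [537.7, -270.9, 8.9]
orientation: [0.193, 0.353, 0.913, -0.077]
contact_force: [-0.1, -0.9, -0.7]
width: 0.406
```

Request:
arm_command(motion=[[0.02,0,0,-0.001,0,0,0],[0.02,0,0,0,0,0,0],[0.02,0,0,0,0,0,0]])

```text
time: 15.45
tcp_pos: [537.8, -270.9, 8.8]
orientation: [0.193, 0.353, 0.912, -0.077]
contact_force: [-3.8, 2.1, 8.4]
width: 0.399
```

Run:
```python
from cur import *
for i in range(3):
    s=port_state(H)
    im=arm.get_image("wrist")
cv2.imwrite("pics/w16.png",im)
```

```text
t 15.45 tcp [ 537.8 -270.9    8.8] hood [ -74.4 -304.2    8.8] port [-111.  -304.2  -65.5]
toolx,z in port [-0.751  0.659 -0.036] [-0.216 -0.297 -0.93 ] q [ 0.45  0.53 -0.18  2.16  1.34  0.27 -0.13] F [-3.8  2.1  8.4] w 0.3988574565807529
t 15.5 tcp [ 537.7 -270.9    8.8] hood [ -74.4 -304.2    8.8] port [-111.  -304.2  -65.5]
toolx,z in port [-0.751  0.659 -0.036] [-0.216 -0.297 -0.93 ] q [ 0.45  0.53 -0.18  2.16  1.34  0.27 -0.13] F [-2.8  1.7  7.6] w 0.39938155317088875
t 15.55 tcp [ 537.8 -270.9    8.8] hood [ -74.4 -304.2    8.8] port [-111.  -304.2  -65.5]
toolx,z in port [-0.751  0.659 -0.036] [-0.216 -0.297 -0.93 ] q [ 0.45  0.53 -0.18  2.16  1.34  0.27 -0.13] F [-2.9  2.2  8.5] w 0.3991150079644605
```

View pics/w16.png

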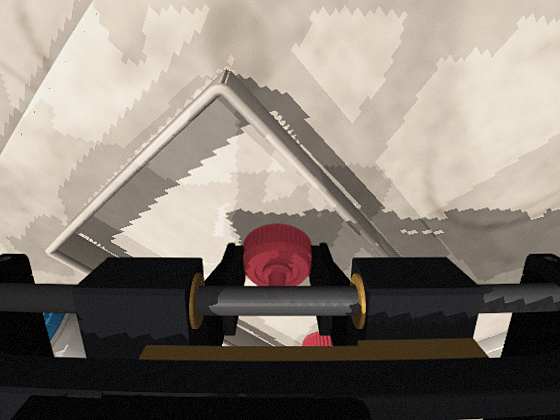

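Request:
arm_command(motion=[[0.02,0,0,0.0006,0,0,0],[0.02,0,0,0,0,0,0],[0.037,0,0,0,0,0,0],[0.039,0,0,0,0,0,0],[0.044,0,0,0,0,0,0],[0.052,0,0,0,0,0,0],[0.052,0,0,0,0,0,0],[0.052,0,0,0,0,0,0]])

```text
time: 16.27
tcp_pos: [537.7, -270.9, 8.5]
orientation: [0.193, 0.353, 0.913, -0.077]
contact_force: [-0.5, -0.4, 0.6]
width: 0.58
```

Run:
```python
from cur import *
s=port_state(H)
cv2.imwrite("pics/w17.png",arm.get_image("wrist"))
```

```text
t 16.2667 tcp [ 537.7 -270.9    8.5] hood [ -74.5 -304.1    8.5] port [-111.2 -304.1  -65.7]
toolx,z in port [-0.751  0.66  -0.035] [-0.217 -0.296 -0.93 ] q [ 0.45  0.53 -0.18  2.16  1.33  0.27 -0.12] F [-0.5 -0.4  0.6] w 0.5798620994563384
```

View pics/w17.png

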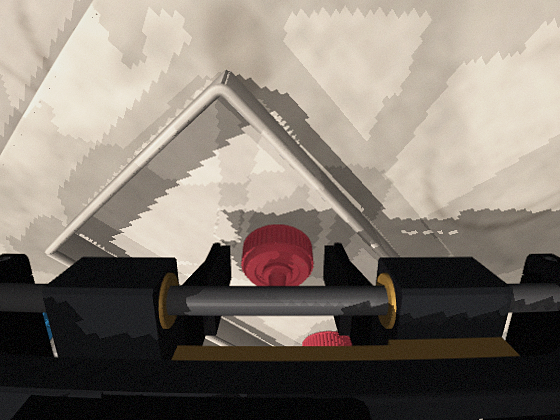

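Request:
arm_command(motion=[[0.052,-0.003,0.0028,0.009,0,0,0],[0.052,-0.0045,0.0041,0.0137,0,0,0],[0.052,-0.0045,0.0041,0.0137,0,0,0],[0.052,-0.0045,0.0041,0.0137,0,0,0],[0.052,-0.006,0.005,0.019,0,0,0],[0.052,-0.006,0.005,0.022,0,0,0],[0.052,-0.006,0.005,0.022,0,0,0],[0.052,-0.006,0.005,0.022,0,0,0]])

```text
time: 16.98
tcp_pos: [496.6, -235.3, 144.5]
orientation: [0.192, 0.352, 0.913, -0.077]
contact_force: [-0.5, 0.2, -0.3]
width: 0.594
```

Request:
arm_command(motion=[[0.052,-0.01,-0.01,0.02,0,0,0],[0.052,-0.01,-0.01,0.02,0,0,0],[0.052,0,0,0,0,0,0],[0.052,0,0,0,0,0,0],[0.052,0,0,0,0,0,0]])

```text
time: 17.4
tcp_pos: [476.9, -255.5, 183.0]
orientation: [0.192, 0.353, 0.913, -0.077]
contact_force: [0.1, 0.7, -0.2]
width: 0.597
```

Run:
```python
from cur import *
s=port_state(H)
p=arm.camera_params("wrist");im=arm.get_image("wrist");cv2.imwrite("pics/w18.png",im)
im=arm.get_image("side");cv2.imwrite("pics/side18.png",im);ps=arm.camera_params("side")
for r in arm.regions_of("red_cap","wrist")[:4]:
    ys,xs=np.nonzero(r["mask"]);w=onz(p,r["xy"],12)[0];T=[561.75,-280.9,1.537]
    Rt=Ro.from_euler('z',T[2]).as_matrix();print(r["conf"],r["xy"],np.round(w),np.round((w-[T[0],T[1],0])@Rt))
```

```text
t 17.4 tcp [ 476.9 -255.5  183. ] hood [-134.1 -284.6  183. ] port [ -75.6 -284.6  115.2]
toolx,z in port [-0.751  0.66  -0.034] [-0.218 -0.296 -0.93 ] q [ 0.82  0.17 -0.56  2.16  0.57  0.52  0.67] F [ 0.1  0.7 -0.2] w 0.5974152729865669
0.94 [302.3, 164.2] [ 530. -270.   12.] [10. 32. 12.]
```

View pics/w18.png

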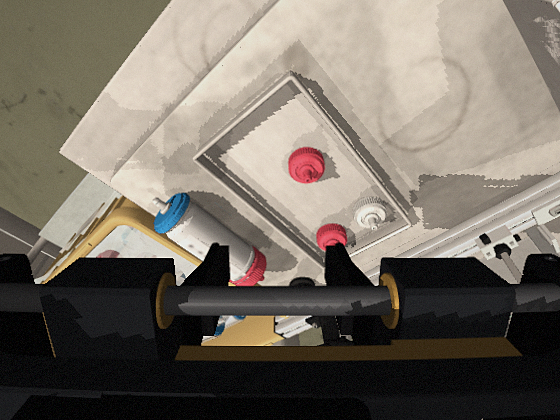

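View pics/side18.png

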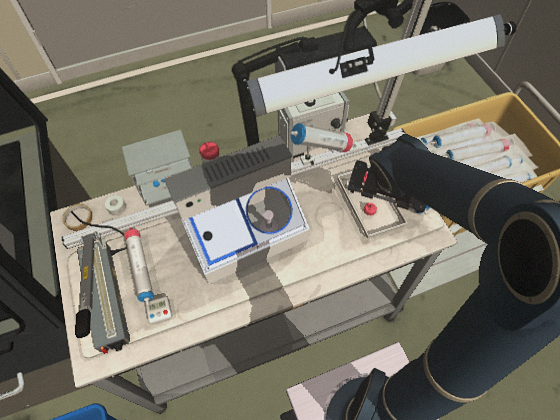

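Run:
```python
from cur import *
p=arm.camera_params("side")
for sl in (120,130,135,140): print(sl,proj(p,hood2w(port2hood([0,44+sl,44]),H))[0])
im=cv2.imread("pics/side18.png")[220:250,195:225].sum(2);ys,xs=np.nonzero(im<150);print(xs.mean()+195,ys.mean()+220)
print(arm.hand_in())
```

```text
120 [214.81848893 232.51734382]
130 [211.16891925 234.00190977]
135 [209.33962623 234.74606797]
140 [207.50733524 235.4914735 ]
207.11764705882354 235.35294117647058
the job is handed in; nothing more can be done
None
```

I slid the shutter open, lifted the red cap out through the port, stood it upright in the near half of the steel tray and let go. I then backed the arm off and handed the job in at about 17.5 s; it gave no verdict.

**Last checks**
- **Cap:** it stands nozzle up on the tray floor, at about x = +10, y = +32 mm in the tray frame, inside the rim. It touched the floor at the height I had worked out.
- **Shutter:** the knob's position in the side picture puts the opening at about 135–140 mm, above the 120 mm needed.
- **Everything else:** the tray caps, packs and timer look undisturbed in the pictures, though I did not measure them. The gripper was well clear, with no contact force beyond the noise.

**What did not go as expected**
- **Shutter at the start:** it was already open by about 22–25 mm rather than shut.
- **First wrist-camera measurement:** the arm was still settling when I took it, so it was off by several mm. I retook it, and the second agreed with the side camera.
- **Wrist joint:** joint 6 came close to its limit of 0.21 rad, to 0.23 in the port and 0.22 over the tray, where the arm stopped about 9 mm short of its target. I tilted the tool 6° less in the port, then turned it 20° and placed the cap a little deeper in the tray.

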